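Slide the slate coaster out over the end of the chopping board

TASK

The dark slate coaster lies flat on the chopping board where no hand can get under it. Push it along the board until about 3 cm of it sticks out past the board's left end (the one toward the cooker), with its sides square to the board, so that I can take hold of it there. Only slide it, do not pick it up or tip it, and leave the mug, the salt shaker and the tomato where they are.

Things in the scene. Friction and masses are not known exactly. Their poses are not given: they have to be found in the camera images.
- coaster: dark grey square slate coaster with a thin engraved ring, 100 x 100 x 8 mm, 0.15 to 0.27 kg, lying loose and flat on the chopping board (its top is 30 mm above the worktop). Origin at the centre of its underside; x and y parallel to its sides, z up. It starts with its x within 0.35 rad of the board's x. Sliding friction about 0.6.
- chopping_board: light-brown wooden chopping board, a flat slab 260 x 200 x 22 mm, fixed to the worktop (z = 0), lying crosswise in front of the robot, its flat top 22 mm above the worktop. Origin at the centre of its underside; x along its 260 mm length, toward its left end (toward the cooker, about world +y); y across its 200 mm width; z up.
- board_end (a point): middle of the chopping board's left short end, on its top face, 130 mm from the board's centre along its x. Axes as the board's: +x points out past the end, y runs along the end's edge. The coaster overhangs by 50 mm when its centre is exactly over this edge, by 30 mm when its centre is 20 mm inside it.
- mug: green and white mug, 78 mm across (109 mm with its handle), 101 mm high, loose, standing beside the board. Origin at the middle of its underside. A bystander.
- salt_shaker: glass salt shaker with a grey top, 44 mm across, 90 mm high, loose, standing beside the board. Origin at the centre of its underside. A bystander.
- tomato: red tomato with green calyx, 69 mm across, 71 mm high, loose, beside the board. Origin at the centre of its underside. A bystander.
Things that resemble listed ones, but are neither listed nor needed, are in the scene too. There is more than one size of the coaster; the one meant has the size given above.

How it is judged:
By the outcome, as a careful person would: the job done as asked, in the order asked, and still so for the second after the job is handed in, with the robot touching nothing.
It also fails if it takes over 42 s, if anything falls off the work surface, if the arm or the gripper's body presses on something with over 40 N, if the wrist force passes 120 N, or if a joint passes its speed limit or range.

ROBOT

A 7-joint arm with a two-finger parallel gripper is mounted at the origin on a cart in front of the work surface, level with it; the furniture and walls round the work are solid. World frame = base frame: x ahead of the robot, y to its left, z up, the work surface at z = 0. Lengths are in m, angles in degrees, forces in N, time in s.
With the tool pointing down it reaches from about 0.4 to 0.85 m from the base axis. Payload 6.9 kg.
Tool frame: the origin (TCP) lies at the very end of the fingers, on their centre line; the grasp point (between the pads) lies bot.hold_point_z behind it (bot.hold_point_z is the distance from the TCP to the grasp point, in m); z points along the fingers, x is the direction in which the jaws open and shut, and the axes are right-handed (so a half turn about z gives the same grasp; the last joint's range is limited). The gripper opens to 85 mm and grips with 20 to 120 N. Pads are 22 mm wide; open, the fingers measure 114 mm over their backs; the gripper's body (76 mm by 85 mm) begins 54 mm behind the grasp point. The pads swing forward as they close: fully open they stand 13 mm farther back than shut.
Start: joints at [80.357, 29.078, -13.613, 85.955, 7.202, 65.827, -8.869], TCP at [0.169, -0.602, 0.231] pointing down, gripper open.
Joint ranges: [-176.47, 176.47], [-13.61, 117.27], [-81.72, 77.17], [0.22, 143.17], [-87.28, 267.28], [10, 112.55], [-165.47, 165.47]. Speed limits (degrees/s): [136.94, 136.94, 180, 180, 180, 180, 180].

INTERFACE

Orientations are given as a 3x3 rotation matrix whose columns are the frame's x, y, z axes.
In Python, from workcell import bot, vision gives the robot as it stands.
- The arm moves only by the tool step_arm, never from a script. Its argument "deltas" is a list of rows, each an object with "claw": the opening, from -1 (shut) to 1 (fully open); "xyz": the shift along the tool's x, y, z in m, a list of three; "twist": the turn, a rotation vector about the tool's x, y, z in degrees, a list of three. In form: [{"claw": claw, "xyz": [dx, dy, dz], "twist": [rx, ry, rz]}, ...]. A call has 1 to 10 rows; each row is the pose to reach, as a shift and turn from the pose measured when the call began, along the tool's axes at that moment; what a row does not reach only later rows make up. A row lasts 1/8 s, in which the tool goes at most 62.5 mm and 10.7 degrees, less where a joint would pass 70% of its speed; a pose out of reach is approached as far as the arm can. A call with a gripper value outside its range is refused whole. The fingers move at their own pace and stop on an object; "grip_force" is the grip in N (left out, the last holds). Time passes only in rows, so rows that repeat a pose let the fingers close. It gives the time, the measured TCP pose, the force and the opening at its end, in the units of the state.
- bot.sense(): the state, without advancing time (a new reading comes with each control period).
- vision.read_camera(name): name is "side" or "top"; returns (picture, depth): 480x640x3 uint8, blue, green, red; 480x640 float32, m along the optical axis (not along the pixel's ray), 0 where there is no reading.
- vision.calibration(name): a dict with "mtx" (3x3 intrinsics, pixels), "R" (3x3) and "t" (3): a world point X has camera coordinates R X + t. Camera axes: x right, y down, z forward; pixel columns grow to the right and rows downward; lengths in m; the calibration is good to about 2 mm. A picture is of the moment at which its call begins. calibration takes no time and is no camera call.
- bot.hand_in(): hands the job in, once; it reports no verdict.
The state is a dict: "clock": time; "joints": joint angles; "joint_vel": joint speeds; "joint_torque": joint torques, N m; "tool_pos": TCP position; "orientation": TCP orientation; "force": force on the tool from outside, world axes, zero at the start; "moment": the same for the moment, N m; "finger_gap": finger opening in m.
Only numpy, scipy, OpenCV 4.12 (cv2) and the standard library are available. Lean on these libraries where they do the work, as an engineer would, in place of code of your own. Each camera call takes 0.05 s, during which the arm holds its last target. There are 200 camera calls.

## Working session

There is one attempt and no reset: what is moved stays moved. The work goes in short steps, Python scripts to look and compute and a tool call to move; the robot and the scene stay as the last step left them, time stands still between calls to the robot, and variables do not carry over. Pictures are saved under pics/ and viewed, about 8 in all and at most 12, crops included, and the job is handed in when it is done.

Besides the shell and the picture viewer there is one more tool, called after "Call:" by a JSON object that holds its "op" and its "data". step_arm: Moves the arm, as the interface text tells. Its arguments: {"type":"object","properties":{"deltas":{"type":"array"},"grip_force":{"type":"number"}},"required":["deltas"]}

```bash
mkdir -p pics; ls
cat > h.py <<'E'
import numpy as np, cv2
from workcell import bot, vision
def ray(name,px,z):
    c=vision.calibration(name);K,R,t=map(np.array,(c["mtx"],c["R"],c["t"]))
    px=np.atleast_2d(px).astype(float)
    d=(np.linalg.inv(K)@np.c_[px,np.ones(len(px))].T).T@R
    o=-R.T@t.ravel()
    return o+d*((z-o[2])/d[:,2])[:,None]
E
python3 - <<'E'
from h import *
for n in("top","side"):
    im,d=vision.read_camera(n);cv2.imwrite(f"pics/{n}0.png",im);np.save(f"{n}0d.npy",d)
    c=vision.calibration(n);print(n,-np.array(c["R"]).T@np.ravel(c["t"]))
s=bot.sense();print(s,bot.hold_point_z)
E
```

```text
pics
top [ 0.3727691  -0.08421991  1.19560239]
side [-0.06700299  0.8824753   0.47585318]
{'clock': 0.1, 'joints': array([ 80.35747672,  29.12030722, -13.60950968,  86.00153836,
         7.20207083,  65.82629729,  -8.87101644]), 'joint_vel': array([-0.00849503,  0.00171201,  0.00443349, -0.16363637,  0.10148572,
        0.04596616, -0.09447353]), 'joint_torque': array([-5.19289330e-03, -6.21834683e+01, -2.19473764e+00, -2.50205415e+01,
        1.25173971e-02,  7.81152426e-03,  6.60821073e-06]), 'tool_pos': array([ 0.16880412, -0.60132229,  0.23052975]), 'orientation': array([[ 2.70366187e-01, -9.62757459e-01, -4.46614062e-04],
       [-9.62756299e-01, -2.70366554e-01,  1.49519754e-03],
       [-1.56026209e-03,  2.57296440e-05, -9.99998782e-01]]), 'force': array([-0.3186268 ,  0.1533119 ,  0.06259214]), 'moment': array([-0.00799796,  0.04305861, -0.02584729]), 'finger_gap': 0.08537430772348426} 0.0187
```

View pics/top0.png

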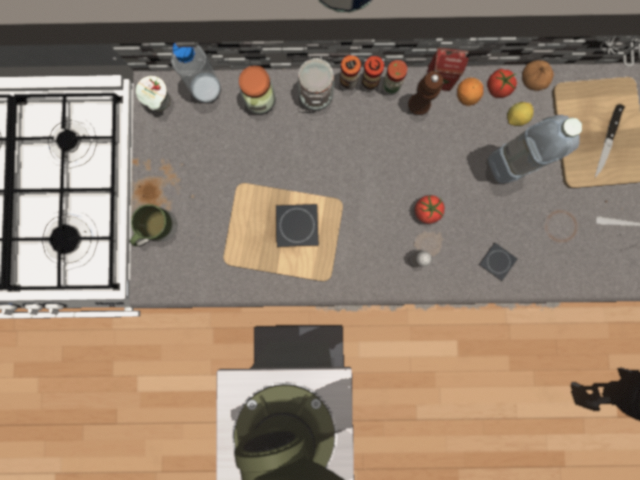

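View pics/side0.png

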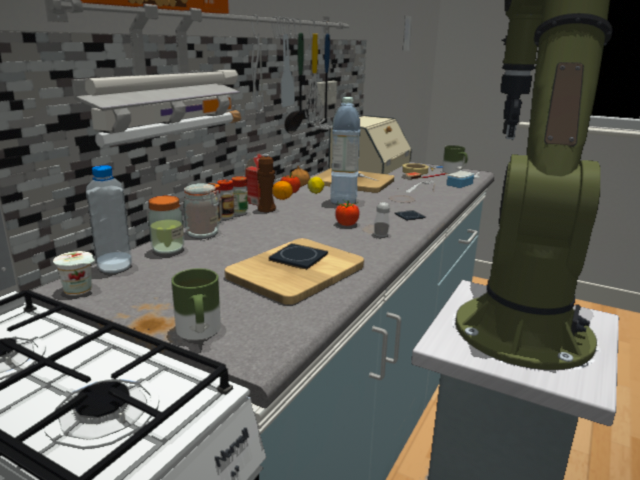

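The top view (up is +x, left is +y) shows the board at about (284,231) and the dark slate on it at (297,225). The mug is at (151,224), left of the board, the tomato is at (430,209) and the shaker is at (424,259). Things that could be taken for the coaster are the slate on the board (297,225), the smaller slate on the worktop (498,262) and the dark base plate (298,345). I choose the one on the board and will check its size in a crop.

```bash
cat >> h.py <<'E'
def measure(im,show=None):
    hsv=cv2.cvtColor(im,cv2.COLOR_BGR2HSV)
    roi=np.zeros(im.shape[:2],np.uint8);roi[170:295,190:360]=1
    wood=((hsv[...,1]>70)&(hsv[...,2]>110)&(roi>0)).astype(np.uint8)
    cs=cv2.findContours(wood,cv2.RETR_EXTERNAL,cv2.CHAIN_APPROX_NONE)[0]
    hull=cv2.convexHull(max(cs,key=cv2.contourArea))
    dark=((hsv[...,2]<65)&(roi>0)).astype(np.uint8)
    dark=cv2.morphologyEx(cv2.morphologyEx(dark,cv2.MORPH_CLOSE,np.ones((5,5))),cv2.MORPH_OPEN,np.ones((7,7)))
    cs=cv2.findContours(dark,cv2.RETR_EXTERNAL,cv2.CHAIN_APPROX_NONE)[0]
    c=max(cs,key=cv2.contourArea)
    out=[]
    for cnt,z in((hull,.022),(c,.030)):
        P=ray("top",cnt.reshape(-1,2),z)[:,:2]
        r=cv2.minAreaRect((P*1000).astype(np.float32))
        out.append((np.array(r[0]),np.array(r[1]),r[2]))
    if show:
        v=im.copy();cv2.drawContours(v,[hull],-1,(255,0,0),1);cv2.drawContours(v,[c],-1,(0,0,255),1)
        cv2.imwrite(show,cv2.resize(v[165:300,125:365],None,fx=3,fy=3,interpolation=cv2.INTER_CUBIC))
    return out
def report(im,show=None):
    (b,bs,ba),(c,cs,ca)=measure(im,show)
    print("board",b,bs,ba,"coaster",c,cs,ca)
    a=np.radians(ba); ax=np.array([np.cos(a),np.sin(a)])
    if bs[0]<bs[1]: ax=np.array([-ax[1],ax[0]])
    if ax[1]<0: ax=-ax
    ay=np.array([-ax[1],ax[0]])
    rel=(ca-np.degrees(np.arctan2(ax[1],ax[0]))+45)%90-45
    print("bx",ax,"by",ay,"coaster in board",(c-b)@ax,(c-b)@ay,"yaw rel",rel,"overhang",(c-b)@ax+50-130)
E
python3 - <<'E'
from h import *
im=cv2.imread("pics/top0.png");report(im,"pics/c1.png")
d=np.load("top0d.npy");c=vision.calibration("top");K,R,t=c["mtx"],np.array(c["R"]),np.ravel(c["t"])
for n,u,v in(("coaster",297,225),("board",250,250),("mug",151,224),("small",498,262)):
    z=d[v,u];X=R.T@(np.linalg.inv(K)@[u*z,v*z,z]-t);print(n,X)
print("small sz",ray("top",[[480,262],[517,262],[498,243],[498,280]],.008))
E
```

```text
Traceback (most recent call last):
  File "h.py", line 29, in report
    (b,bs,ba),(c,cs,ca)=measure(im,show)
                        ~~~~~~~^^^^^^^^^
  File "h.py", line 18, in measure
    c=max(cs,key=cv2.contourArea)
ValueError: max() iterable argument is empty
```

Run:
```python
from h import *
im=cv2.imread("pics/top0.png");h=cv2.cvtColor(im,cv2.COLOR_BGR2HSV)
for u in range(225,350,6):print(u,h[225,u],end=' ')
print()
for v in range(180,290,6):print(v,h[v,297],h[v,205],end=' ')
```

```text
225 [ 13  24 130] 231 [ 17  95 213] 237 [ 17  94 216] 243 [ 17  94 219] 249 [ 17  94 203] 255 [ 17  93 205] 261 [ 17  93 203] 267 [ 17  97 178] 273 [ 16 100 168] 279 [105   6  90] 285 [105   7  71] 291 [ 0  0 71] 297 [120   3  74] 303 [120   3  74] 309 [ 0  0 75] 315 [60  3 85] 321 [ 16  95 202] 327 [ 17  94 195] 333 [ 17  95 199] 339 [ 16  78 173] 345 [ 12  25 131] 
180 [ 14  25 133] [ 14  21 135] 186 [ 14  25 134] [ 13  24 130] 192 [ 17  84 204] [ 13  23 134] 198 [ 18  91 226] [ 13  23 132] 204 [ 16  83 147] [ 13  24 130] 210 [90  3 78] [ 13  23 133] 216 [120   7  73] [ 14  21 132] 222 [120   4  72] [ 13  23 132] 228 [150   4  72] [ 10  23 133] 234 [ 0  0 74] [ 14  25 133] 240 [75  6 86] [ 13  23 131] 246 [ 16  87 155] [ 13  23 133] 252 [ 16  95 212] [ 13  23 132] 258 [ 18  93 220] [ 13  23 134] 264 [ 17  94 220] [ 15  23 132] 270 [ 17  92 221] [ 12  25 133] 276 [ 17  88 183] [ 13  23 135] 282 [ 14  25 130] [ 13  22 138] 288 [ 12  29 134] [ 13  23 135]
```

```bash
sed -i 's/hsv\[...,2\]<65/hsv[...,2]<108/; s/hsv\[...,1\]>70)/hsv[...,1]>55)/' h.py
python3 - <<'E'
from h import *
im=cv2.imread("pics/top0.png");report(im,"pics/c1.png")
d=np.load("top0d.npy");c=vision.calibration("top");K,R,t=c["mtx"],np.array(c["R"]),np.ravel(c["t"])
for n,u,v in(("coaster",297,225),("board",250,250),("mug",151,224),("small",498,262)):
    z=d[v,u];X=R.T@(np.linalg.inv(K)@[u*z,v*z,z]-t);print(n,X)
print("small sz",ray("top",[[480,262],[517,262],[498,243],[498,280]],.008))
E
```

```text
board [474.65719604  -1.98898315] [261.62036133 202.19215393] 79.58277893066406 coaster [488.75942993 -34.55438232] [96.40550995 94.96006012] 89.56672668457031
bx [0.18081476 0.98351717] by [-0.98351717  0.18081476] coaster in board -29.47873710453941 -19.758094098711 yaw rel 9.98394775390625 overhang -109.4787371045394
coaster [ 0.48812936 -0.03595656  0.03347253]
board [0.43155994 0.07610906 0.02256976]
mug [0.49799869 0.31506092 0.0104205 ]
small [ 0.39517211 -0.51312991  0.00562827]
small sz [[ 0.39574501 -0.46950704  0.008     ]
 [ 0.39447579 -0.55740413  0.008     ]
 [ 0.44039372 -0.51431424  0.008     ]
 [ 0.35251007 -0.51035523  0.008     ]]
```

View pics/c1.png

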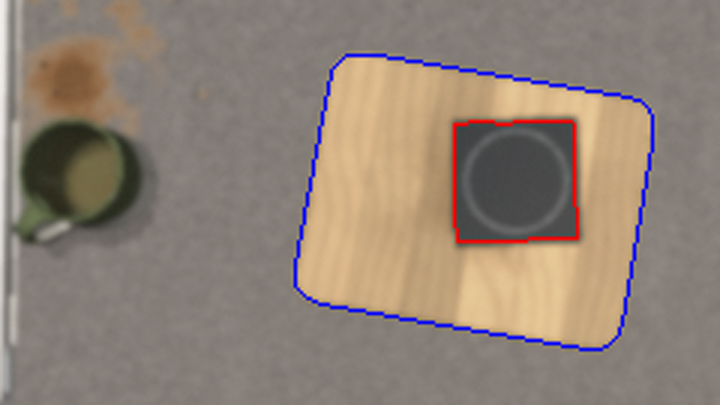

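The crop confirms it: the slate on the board measures about 97 x 95 mm at 30 mm height, while the other spans only about 62 mm. The coaster is at board (-29, -20) mm, turned +10° from the board. My plan is to push with two spread fingers, jaws across the board, which will also square it. First I go above the start point behind it.

Call:
{"op": "step_arm", "data": {"deltas": [{"claw":0.2,"xyz":[-0.04,-0.043,0],"twist":[0,0,-6.5]},{"claw":0.2,"xyz":[-0.08,-0.086,0],"twist":[0,0,-13]},{"claw":0.2,"xyz":[-0.12,-0.13,0],"twist":[0,0,-20]},{"claw":0.2,"xyz":[-0.16,-0.173,0],"twist":[0,0,-26]},{"claw":0.2,"xyz":[-0.2,-0.216,0],"twist":[0,0,-33]},{"claw":0.2,"xyz":[-0.24,-0.26,0],"twist":[0,0,-39]},{"claw":0.2,"xyz":[-0.28,-0.303,0],"twist":[0,0,-46]},{"claw":0.2,"xyz":[-0.32,-0.346,0],"twist":[0,0,-52]},{"claw":0.2,"xyz":[-0.36,-0.39,0],"twist":[0,0,-59]},{"claw":0.2,"xyz":[-0.389,-0.427,0],"twist":[0,0,-64]}]}}

```text
clock: 1.35
tool_pos: [0.4754, -0.109, 0.2312]
orientation: [[0.985, -0.174, -0.0], [-0.174, -0.985, 0.002], [-0.001, -0.002, -1.0]]
force: [-0.0, -1.6, 0.2]
finger_gap: 0.0516
```

```bash
cat >> h.py <<'E'
def st():
    s=bot.sense();O=s["orientation"];p=s["tool_pos"]*1000
    a=np.radians(79.58);bx=np.array([np.cos(a),np.sin(a)]);by=np.array([-bx[1],bx[0]]);r=p[:2]-[474.66,-1.99]
    print("t",s["clock"],"pos",p.round(1),"board",(r@bx).round(1),(r@by).round(1),"yaw err",np.degrees(np.arctan2(O[1,0],O[0,0]))+10.42,"z",O[:,2].round(4),"F",s["force"].round(1),"gap",s["finger_gap"])
E
python3 -c "
from h import *
st()"
```

```text
t 1.35 pos [ 475.4 -109.   231.2] board -105.1 -20.1 yaw err 0.3808017880686503 z [-4.0e-04  1.7e-03 -1.0e+00] F [-0.  -1.6  0.2] gap 0.051558654668314885
```

Call:
{"op": "step_arm", "data": {"deltas": [{"claw":0.2,"xyz":[0,0.004,0.05],"twist":[0,0,0.4]},{"claw":0.2,"xyz":[0,0.004,0.1],"twist":[0,0,0.4]},{"claw":0.2,"xyz":[0,0.004,0.14],"twist":[0,0,0.4]},{"claw":0.2,"xyz":[0,0.004,0.17],"twist":[0,0,0.4]},{"claw":0.2,"xyz":[0,0.004,0.186],"twist":[0,0,0.4]},{"claw":0.2,"xyz":[0,0.004,0.186],"twist":[0,0,0.4]}]}}

```text
clock: 2.1
tool_pos: [0.4737, -0.1124, 0.044]
orientation: [[0.984, -0.181, -0.003], [-0.181, -0.984, 0.002], [-0.004, -0.002, -1.0]]
force: [0.1, 0.6, 0.5]
finger_gap: 0.0513
```

```bash
python3 -c "
from h import *
st()
a,_=vision.read_camera('top');b,_=vision.read_camera('side')
cv2.imwrite('pics/c2.png',np.hstack([cv2.resize(a[165:300,215:365],(400,360)),cv2.resize(b[190:310,215:375],(400,360))]))"
```

```text
t 2.1 pos [ 473.7 -112.4   44. ] board -108.7 -19.0 yaw err 0.004580088883255229 z [-0.0032  0.0025 -1.    ] F [0.1 0.6 0.5] gap 0.05131608434105192
```

View pics/c2.png

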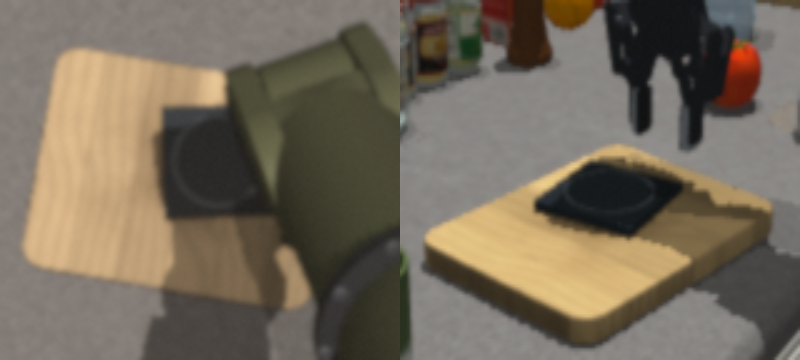

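The fingers (composite right half, (640,130) and (690,150)) hang behind the coaster, over the board. The coaster hasn't moved. Next I lower gently to feel for the board.

Call:
{"op": "step_arm", "data": {"deltas": [{"claw":0.2,"xyz":[0,0,0.01],"twist":[0,0,0]},{"claw":0.2,"xyz":[0,0,0.015],"twist":[0,0,0]},{"claw":0.2,"xyz":[0,0,0.018],"twist":[0,0,0]},{"claw":0.2,"xyz":[0,0,0.018],"twist":[0,0,0]}]}}

```text
clock: 2.7
tool_pos: [0.4747, -0.1124, 0.0273]
orientation: [[0.983, -0.181, -0.001], [-0.181, -0.983, 0.002], [-0.001, -0.002, -1.0]]
force: [0.4, -0.2, 0.6]
finger_gap: 0.0515
```

Call:
{"op": "step_arm", "data": {"deltas": [{"claw":0.2,"xyz":[0,0,0.001],"twist":[0,0,0]},{"claw":0.2,"xyz":[0,0,0.002],"twist":[0,0,0]},{"claw":0.2,"xyz":[0,0,0.002],"twist":[0,0,0]}]}}

```text
clock: 3.08
tool_pos: [0.4747, -0.1125, 0.0253]
orientation: [[0.983, -0.181, -0.001], [-0.181, -0.983, 0.002], [-0.001, -0.002, -1.0]]
force: [0.2, 0.3, 0.3]
finger_gap: 0.0512
```

Call:
{"op": "step_arm", "data": {"deltas": [{"claw":0.2,"xyz":[0,0,0.001],"twist":[0,0,0]},{"claw":0.2,"xyz":[0,0,0.002],"twist":[0,0,0]},{"claw":0.2,"xyz":[0,0,0.002],"twist":[0,0,0]}]}}

```text
clock: 3.45
tool_pos: [0.4746, -0.1125, 0.0232]
orientation: [[0.983, -0.181, -0.001], [-0.181, -0.983, 0.002], [-0.001, -0.002, -1.0]]
force: [-0.2, -0.6, 0.5]
finger_gap: 0.0513
```

Call:
{"op": "step_arm", "data": {"deltas": [{"claw":0.2,"xyz":[0,0,0.001],"twist":[0,0,0]},{"claw":0.2,"xyz":[0,0,0.002],"twist":[0,0,0]},{"claw":0.2,"xyz":[0,0,0.002],"twist":[0,0,0]}]}}

```text
clock: 3.82
tool_pos: [0.4746, -0.1125, 0.0211]
orientation: [[0.983, -0.181, -0.001], [-0.181, -0.983, 0.002], [-0.001, -0.002, -1.0]]
force: [-0.7, -0.2, 1.0]
finger_gap: 0.0513
```

Call:
{"op": "step_arm", "data": {"deltas": [{"claw":0.2,"xyz":[0,0,0.001],"twist":[0,0,0]},{"claw":0.2,"xyz":[0,0,0.0015],"twist":[0,0,0]},{"claw":0.2,"xyz":[0,0,0.0015],"twist":[0,0,0]}]}}

```text
clock: 4.2
tool_pos: [0.4745, -0.1124, 0.0196]
orientation: [[0.983, -0.181, -0.001], [-0.181, -0.983, 0.002], [-0.001, -0.002, -1.0]]
force: [-0.2, 0.5, 0.4]
finger_gap: 0.0513
```

Call:
{"op": "step_arm", "data": {"deltas": [{"claw":0.2,"xyz":[0,0,0.001],"twist":[0,0,0]},{"claw":0.2,"xyz":[0,0,0.001],"twist":[0,0,0]}]}}

```text
clock: 4.45
tool_pos: [0.4745, -0.1124, 0.0186]
orientation: [[0.983, -0.181, -0.001], [-0.181, -0.983, 0.002], [-0.001, -0.002, -1.0]]
force: [-0.1, 0.4, -0.8]
finger_gap: 0.0511
```

Call:
{"op": "step_arm", "data": {"deltas": [{"claw":0.2,"xyz":[0,0,0.001],"twist":[0,0,0]},{"claw":0.2,"xyz":[0,0,0.001],"twist":[0,0,0]}]}}

```text
clock: 4.7
tool_pos: [0.4746, -0.1124, 0.0184]
orientation: [[0.984, -0.181, -0.0], [-0.181, -0.984, 0.001], [-0.001, -0.001, -1.0]]
force: [-3.7, -0.2, 12.1]
finger_gap: 0.0514
```

```bash
python3 -c "
from h import *
st()
b,_=vision.read_camera('side')
cv2.imwrite('pics/c3.png',cv2.resize(b[220:300,250:370],(780,520),interpolation=cv2.INTER_CUBIC))"
```

```text
t 4.7 pos [ 474.6 -112.4   18.4] board -108.6 -19.9 yaw err 0.003632935348107935 z [-5.0e-04  1.1e-03 -1.0e+00] F [-3.7 -0.2 12.1] gap 0.05141634202717195
```

View pics/c3.png

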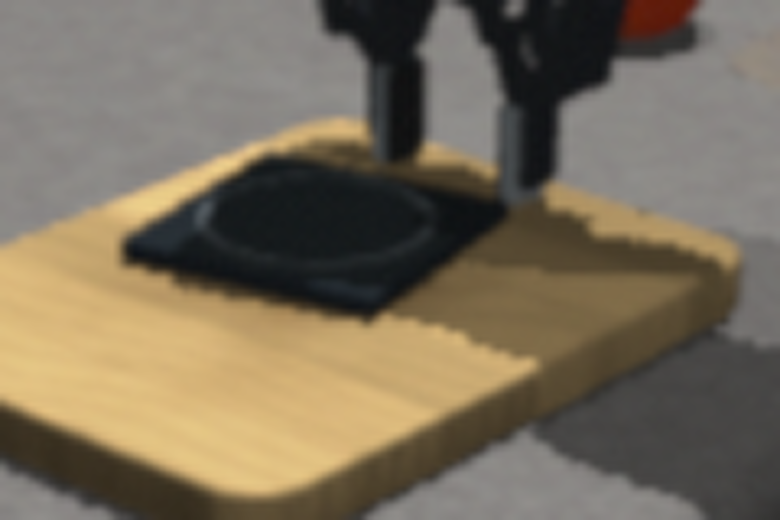

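Picture 5: the fingers (395,155) and (525,190) stand on the board behind the coaster. Contact was felt at TCP z = 18.4 mm. I lift 3 mm and push most of the way.

Call:
{"op": "step_arm", "data": {"deltas": [{"claw":0.2,"xyz":[0,0,-0.003],"twist":[0,0,0]},{"claw":0.2,"xyz":[0,-0.004,-0.003],"twist":[0,0,0]},{"claw":0.2,"xyz":[0,-0.01,-0.003],"twist":[0,0,0]},{"claw":0.2,"xyz":[0,-0.016,-0.003],"twist":[0,0,0]},{"claw":0.2,"xyz":[0,-0.022,-0.003],"twist":[0,0,0]},{"claw":0.2,"xyz":[0,-0.028,-0.003],"twist":[0,0,0]},{"claw":0.2,"xyz":[0,-0.034,-0.003],"twist":[0,0,0]},{"claw":0.2,"xyz":[0,-0.04,-0.003],"twist":[0,0,0]},{"claw":0.2,"xyz":[0,-0.046,-0.003],"twist":[0,0,0]},{"claw":0.2,"xyz":[0,-0.05,-0.003],"twist":[0,0,0]}]}}

```text
clock: 6.0
tool_pos: [0.4838, -0.0628, 0.0215]
orientation: [[0.984, -0.181, -0.0], [-0.181, -0.984, 0.001], [-0.0, -0.001, -1.0]]
force: [-0.1, -0.9, 0.5]
finger_gap: 0.0508
```

```bash
python3 -c "
from h import *
st()
b,_=vision.read_camera('side')
cv2.imwrite('pics/c4.png',cv2.resize(b[220:300,220:370],(790,420),interpolation=cv2.INTER_CUBIC))"
```

```text
t 6.0 pos [483.8 -62.8  21.5] board -58.2 -20.0 yaw err 0.015363214463118169 z [-3.0e-04  1.2e-03 -1.0e+00] F [-0.1 -0.9  0.5] gap 0.05082098385490232
```

View pics/c4.png

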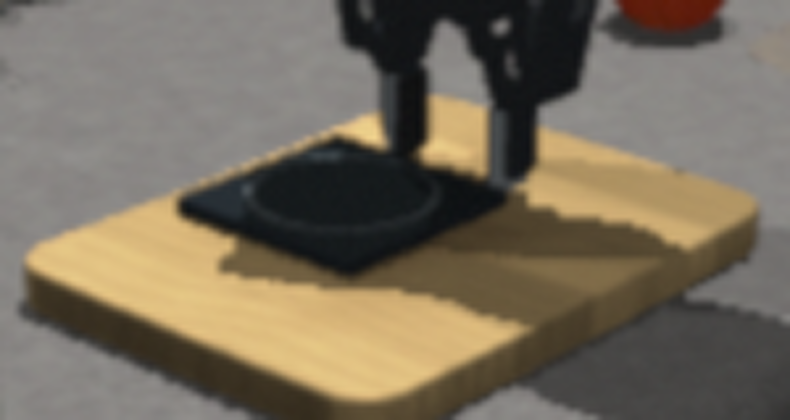

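Picture 6: the coaster has slid and squared up against both fingers, which touch its rear side at (410,150) and (505,185), and it lies flat. I push on, stopping short of the goal.

Call:
{"op": "step_arm", "data": {"deltas": [{"claw":0.2,"xyz":[0,-0.006,0],"twist":[0,0,0]},{"claw":0.2,"xyz":[0,-0.015,0],"twist":[0,0,0]},{"claw":0.2,"xyz":[0,-0.025,0],"twist":[0,0,0]},{"claw":0.2,"xyz":[0,-0.035,0],"twist":[0,0,0]},{"claw":0.2,"xyz":[0,-0.045,0],"twist":[0,0,0]},{"claw":0.2,"xyz":[0,-0.055,0],"twist":[0,0,0]},{"claw":0.2,"xyz":[0,-0.065,0],"twist":[0,0,0]},{"claw":0.2,"xyz":[0,-0.075,0],"twist":[0,0,0]},{"claw":0.2,"xyz":[0,-0.083,0],"twist":[0,0,0]},{"claw":0.2,"xyz":[0,-0.088,0],"twist":[0,0,0]}]}}

```text
clock: 7.3
tool_pos: [0.4999, 0.0248, 0.0217]
orientation: [[0.984, -0.18, 0.0], [-0.18, -0.984, 0.002], [-0.0, -0.002, -1.0]]
force: [0.1, -1.2, 0.0]
finger_gap: 0.0516
```

```bash
python3 -c "
from h import *
st()
a,_=vision.read_camera('top');b,_=vision.read_camera('side')
cv2.imwrite('pics/top5.png',a)
cv2.imwrite('pics/c5.png',np.hstack([cv2.resize(a[165:300,200:350],(400,360)),cv2.resize(b[210:300,200:320],(400,360))]))"
```

```text
t 7.3 pos [499.9  24.8  21.7] board 30.9 -20.0 yaw err 0.06509951741892017 z [ 0.      0.0016 -1.    ] F [ 0.1 -1.2  0. ] gap 0.05162469837497732
```

View pics/c5.png

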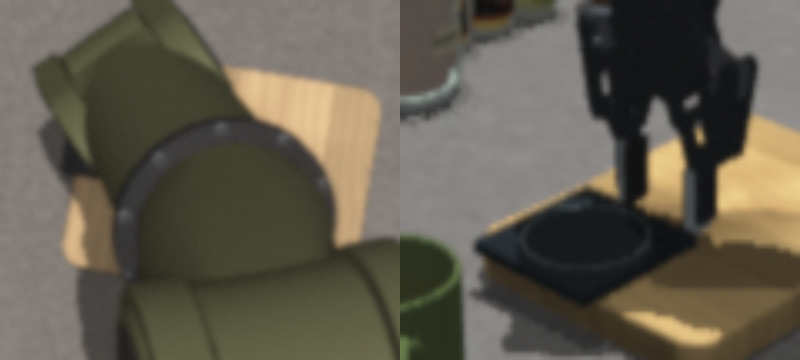

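Picture 7: the coaster is square and flat, still in contact with both fingers, and slightly past the end. The arm hides it from the top camera, so I back off, lift and swing away for a clean measurement.

Call:
{"op": "step_arm", "data": {"deltas": [{"claw":0.2,"xyz":[0,0.01,0],"twist":[0,0,0]},{"claw":0.2,"xyz":[0,0.02,-0.005],"twist":[0,0,0]},{"claw":0.2,"xyz":[0,0.03,-0.05],"twist":[0,0,0]},{"claw":0.2,"xyz":[0,0.06,-0.1],"twist":[0,0,0]},{"claw":0.2,"xyz":[0,0.11,-0.13],"twist":[0,0,0]},{"claw":0.2,"xyz":[0,0.16,-0.13],"twist":[0,0,0]},{"claw":0.2,"xyz":[0,0.21,-0.13],"twist":[0,0,0]},{"claw":0.2,"xyz":[0,0.26,-0.13],"twist":[0,0,0]},{"claw":0.2,"xyz":[0,0.3,-0.13],"twist":[0,0,0]},{"claw":0.2,"xyz":[0,0.3,-0.13],"twist":[0,0,0]}]}}

```text
clock: 8.65
tool_pos: [0.4439, -0.275, 0.1509]
orientation: [[0.982, -0.187, -0.001], [-0.187, -0.982, 0.001], [-0.001, -0.001, -1.0]]
force: [0.2, 0.7, 0.2]
finger_gap: 0.0513
```

```bash
python3 -c "
from h import *
st()
a,_=vision.read_camera('top')
cv2.imwrite('pics/top6.png',a);report(a,'pics/c6.png')"
```

```text
t 8.65 pos [ 443.9 -275.   150.9] board -274.1 -19.1 yaw err -0.34689455714056194 z [-9.e-04  7.e-04 -1.e+00] F [0.2 0.7 0.2] gap 0.05125876543297328
board [475.02780151  -1.82566833] [260.79187012 202.81333923] 79.36139678955078 coaster [ 414.54656982 -133.59857178] [ 93.12973785 178.31648254] 88.76318359375
bx [0.18461356 0.98281119] by [-0.98281119  0.18461356] coaster in board -140.67353958508593 35.11456576567789 yaw rel 9.401786804199219 overhang -220.67353958508593
```

View pics/c6.png

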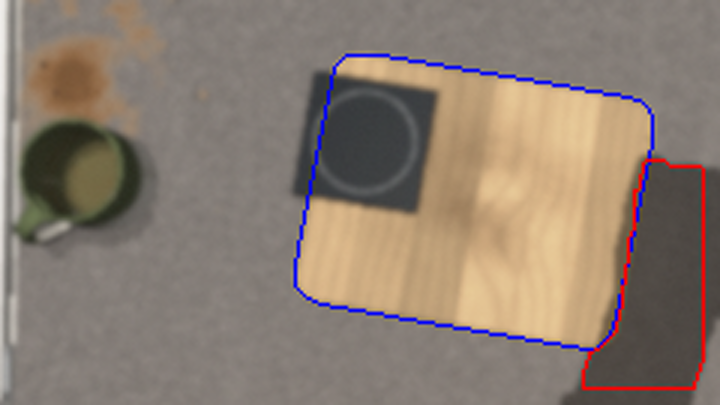

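Picture 8 shows a clean view: coaster at crop (365,143), overhanging the left end slightly. My mask caught the arm's shadow at right, which has more colour saturation than slate, so I restrict the mask.

```bash
sed -i 's/hsv\[...,2\]<108)/hsv[...,2]<108)\&(hsv[...,1]<18)/' h.py; python3 -c "
from h import *
a=cv2.imread('pics/top6.png');h=cv2.cvtColor(a,cv2.COLOR_BGR2HSV);print(h[220,[222,226,230,247,350]])
report(a,'pics/c7.png');report(cv2.imread('pics/top0.png'))"
```

```text
[[ 16  22 125]
 [105  24  63]
 [102  16  78]
 [102  19  66]
 [ 13  26  87]]
board [475.02780151  -1.82566833] [260.79187012 202.81333923] 79.36139678955078 coaster [521.25598145  85.55412292] [97.8561554  93.36914062] 81.96784210205078
bx [0.18461356 0.98281119] by [-0.98281119  0.18461356] coaster in board 94.41218555912437 -29.302077713735958 yaw rel 2.6064453125 overhang 14.412185559124367
board [474.65719604  -1.98898315] [261.62036133 202.19215393] 79.58277893066406 coaster [488.64825439 -34.48826599] [92.12696075 89.92906952] 89.1793212890625
bx [0.18081476 0.98351717] by [-0.98351717  0.18081476] coaster in board -29.433812734353445 -19.63679624009283 yaw rel 9.596542358398438 overhang -109.43381273435344
```

```bash
sed -i 's/&(hsv\[...,1\]<18)/\&((hsv[...,1]<15)|(hsv[...,0]>60))/' h.py; python3 -c "
from h import *
a=cv2.imread('pics/top6.png')
report(a,'pics/c7.png');report(cv2.imread('pics/top0.png'))"
```

```text
board [475.02780151  -1.82566833] [260.79187012 202.81333923] 79.36139678955078 coaster [521.30914307  85.61837769] [96.09804535 95.49636078] 80.24832916259766
bx [0.18461356 0.98281119] by [-0.98281119  0.18461356] coaster in board 94.48515021324958 -29.342463249311695 yaw rel 0.886932373046875 overhang 14.485150213249597
board [474.65719604  -1.98898315] [261.62036133 202.19215393] 79.58277893066406 coaster [488.72488403 -34.56637573] [91.71847534 90.25283813] 89.55704498291016
bx [0.18081476 0.98351717] by [-0.98351717  0.18081476] coaster in board -29.496779235879295 -19.72628619975657 yaw rel 9.974266052246094 overhang -109.4967792358793
```

View pics/c7.png

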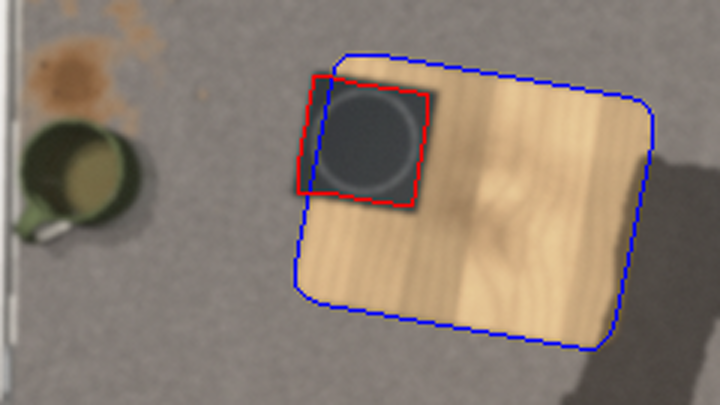

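Now the outline fits (picture 9): overhang about 14 mm and square to about 1°. Another 16.5 mm is needed, meaning a final TCP at board x of about 47.5. I go back behind it.

Call:
{"op": "step_arm", "data": {"deltas": [{"claw":0.2,"xyz":[0.002,-0.05,0],"twist":[0,0,-0.35]},{"claw":0.2,"xyz":[0.004,-0.1,0],"twist":[0,0,-0.35]},{"claw":0.2,"xyz":[0.006,-0.15,0],"twist":[0,0,-0.35]},{"claw":0.2,"xyz":[0.008,-0.2,0],"twist":[0,0,-0.35]},{"claw":0.2,"xyz":[0.008,-0.245,0],"twist":[0,0,-0.35]},{"claw":0.2,"xyz":[0.008,-0.275,0.02],"twist":[0,0,-0.35]},{"claw":0.2,"xyz":[0.008,-0.28,0.06],"twist":[0,0,-0.35]},{"claw":0.2,"xyz":[0.008,-0.28,0.1],"twist":[0,0,-0.35]},{"claw":0.2,"xyz":[0.008,-0.28,0.1],"twist":[0,0,-0.35]},{"claw":0.2,"xyz":[0.008,-0.28,0.1],"twist":[0,0,-0.35]}]}}

```text
clock: 9.95
tool_pos: [0.5045, 0.0022, 0.0528]
orientation: [[0.984, -0.177, 0.001], [-0.177, -0.984, 0.002], [0.0, -0.002, -1.0]]
force: [-0.3, -0.2, 0.4]
finger_gap: 0.0515
```

```bash
python3 -c "
from h import *
st()"
```

```text
t 9.95 pos [504.5   2.2  52.8] board 9.5 -28.6 yaw err 0.22837799330235065 z [ 8.0e-04  2.3e-03 -1.0e+00] F [-0.3 -0.2  0.4] gap 0.051504258213995215
```

Call:
{"op": "step_arm", "data": {"deltas": [{"claw":0.2,"xyz":[0,0,0.015],"twist":[0,0,0.2]},{"claw":0.2,"xyz":[0,0,0.026],"twist":[0,0,0.2]},{"claw":0.2,"xyz":[0,0,0.031],"twist":[0,0,0.2]},{"claw":0.2,"xyz":[0,0,0.031],"twist":[0,0,0.2]},{"claw":0.2,"xyz":[0,-0.01,0.031],"twist":[0,0,0.2]},{"claw":0.2,"xyz":[0,-0.018,0.031],"twist":[0,0,0.2]}]}}

```text
clock: 10.7
tool_pos: [0.5081, 0.0211, 0.0222]
orientation: [[0.984, -0.18, 0.002], [-0.18, -0.984, 0.003], [0.001, -0.003, -1.0]]
force: [-0.3, 0.4, 0.8]
finger_gap: 0.0511
```

```bash
python3 -c "
from h import *
st()"
```

```text
t 10.7 pos [508.1  21.1  22.2] board 28.7 -28.7 yaw err 0.05488944562630316 z [ 0.0015  0.0028 -1.    ] F [-0.3  0.4  0.8] gap 0.05112891053346759
```

Now the last 19 mm, slowly, then back off, lift and swing clear.

Call:
{"op": "step_arm", "data": {"deltas": [{"claw":0.2,"xyz":[0,-0.003,0],"twist":[0,0,0]},{"claw":0.2,"xyz":[0,-0.006,0],"twist":[0,0,0]},{"claw":0.2,"xyz":[0,-0.009,0],"twist":[0,0,0]},{"claw":0.2,"xyz":[0,-0.012,0],"twist":[0,0,0]},{"claw":0.2,"xyz":[0,-0.015,0],"twist":[0,0,0]},{"claw":0.2,"xyz":[0,-0.017,0],"twist":[0,0,0]},{"claw":0.2,"xyz":[0,-0.0185,0],"twist":[0,0,0]},{"claw":0.2,"xyz":[0,-0.0185,0],"twist":[0,0,0]}]}}

```text
clock: 11.7
tool_pos: [0.5115, 0.0395, 0.0222]
orientation: [[0.984, -0.18, 0.002], [-0.18, -0.984, 0.003], [0.001, -0.003, -1.0]]
force: [0.9, -1.5, 1.8]
finger_gap: 0.0512
```

Call:
{"op": "step_arm", "data": {"deltas": [{"claw":0.2,"xyz":[0,0.01,0],"twist":[0,0,0]},{"claw":0.2,"xyz":[0,0.02,-0.005],"twist":[0,0,0]},{"claw":0.2,"xyz":[0,0.03,-0.05],"twist":[0,0,0]},{"claw":0.2,"xyz":[0,0.06,-0.1],"twist":[0,0,0]},{"claw":0.2,"xyz":[0,0.11,-0.13],"twist":[0,0,0]},{"claw":0.2,"xyz":[0,0.16,-0.13],"twist":[0,0,0]},{"claw":0.2,"xyz":[0,0.21,-0.13],"twist":[0,0,0]},{"claw":0.2,"xyz":[0,0.26,-0.13],"twist":[0,0,0]},{"claw":0.2,"xyz":[0,0.31,-0.13],"twist":[0,0,0]},{"claw":0.2,"xyz":[0,0.31,-0.13],"twist":[0,0,0]}]}}

```text
clock: 12.95
tool_pos: [0.4532, -0.2711, 0.1508]
orientation: [[0.982, -0.188, 0.0], [-0.188, -0.982, 0.002], [0.0, -0.002, -1.0]]
force: [-0.5, 0.3, -0.8]
finger_gap: 0.0515
```

```bash
python3 -c "
from h import *
st()
a,_=vision.read_camera('top')
b,_=vision.read_camera('side');cv2.imwrite('pics/side8.png',b)
cv2.imwrite('pics/top8.png',a);report(a,'pics/c8.png')
c=cv2.imread('pics/c8.png');cv2.imwrite('pics/c8b.png',np.vstack([c[:,:640],cv2.resize(b[215:300,190:360],(640,180*640//640+0))])[:590])"
```

```text
t 12.95 pos [ 453.2 -271.1  150.8] board -268.5 -27.5 yaw err -0.40571331824509826 z [ 4.0e-04  1.7e-03 -1.0e+00] F [-0.5  0.3 -0.8] gap 0.05149685528212294
board [474.91378784  -1.34893799] [260.30996704 202.43304443] 79.44429016113281 coaster [524.44842529 101.15171814] [96.25839233 98.73861694] 79.47118377685547
bx [0.18319148 0.98307725] by [-0.98307725  0.18319148] coaster in board 109.84038674011337 -29.919128577842216 yaw rel 0.02689361572265625 overhang 29.840386740113388
```

View pics/c8b.png

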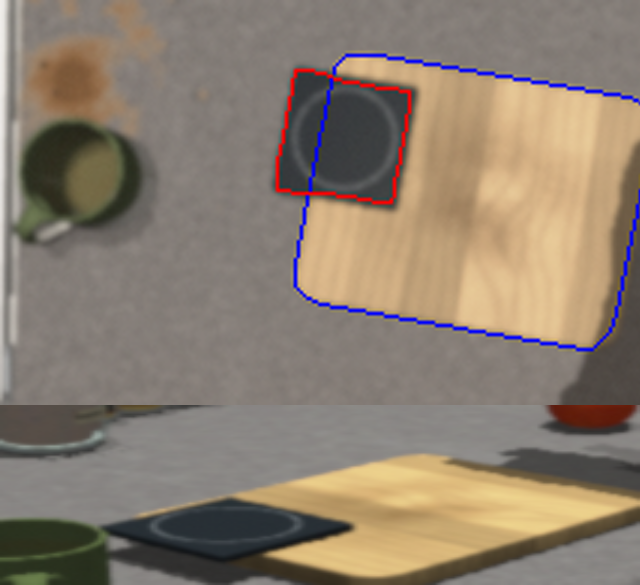

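Picture 10: the coaster lies flat, square (0.0°), overhanging about 30 mm, and the mug hasn't moved. I do a quick numeric check on the bystanders, then hand in.

```bash
python3 -c "
from h import *
a,b=cv2.imread('pics/top0.png').astype(int),cv2.imread('pics/top8.png').astype(int)
for n,(u,v) in dict(mug=(151,224),tomato=(430,209),salt=(424,259)).items(): print(n,abs(a-b)[v-18:v+18,u-18:u+18].mean())
a,b=cv2.imread('pics/side0.png').astype(int),cv2.imread('pics/side8.png').astype(int)
for n,(u,v) in dict(mug=(197,305),tomato=(347,215),salt=(382,220)).items(): print(n,abs(a-b)[v-15:v+15,u-12:u+12].mean())
print(bot.hand_in())"
```

```text
mug 0.9351851851851852
tomato 40.51466049382716
salt 66.3070987654321
mug 0.5342592592592592
tomato 0.6129629629629629
salt 1.5666666666666667
the job is handed in; nothing more can be done
None
```

The job is handed in: I slid the slate coaster along the chopping board with two spread fingers, never lifting or tipping it. About 3 cm of it now sticks out past the board's left end.

- **Coaster:** the last top view, with the arm clear, gave an overhang of 29.8 mm (30.4 mm against my first measurement of the board). Its sides were within about 0.1° of the board's, give or take roughly 1° of measuring error. It lay flat in the side view.
- **Time and force:** it took about 13 s of the 42 s. The largest force I read was about 12 N, when the fingers touched the board to find its height.
- **Mug:** it looked unchanged in both cameras.
- **Tomato and salt shaker:** they looked unchanged in the side view. The top-view comparison of these two disagreed, with large pixel differences. I put that down to the parked arm covering that spot, but I didn't view that part of the picture. The arm's path kept clear above them.

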